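# Ready the bench machine with its setting key

### The arm

A 6-joint arm with a two-finger parallel gripper is mounted at the origin on the work surface. World frame = base frame: x ahead of the robot, y to its left, z up, the work surface at z = 0. Lengths are in m, angles in rad, forces in N, time in s.
With the tool pointing down it reaches from about 0.25 to 0.725 m from the base axis. Payload 4 kg.
Tool frame: the origin (TCP) lies on the centre line of the jaws, within the pads' length; the fingertips stand 17 mm ahead of it and the grasp point (between the pads) lies 2 mm behind it; z points along the fingers, y is the line along which they close (so a half turn about z gives the same grasp; the last joint's range is limited). The gripper opens to 85 mm and grips with 20 to 120 N. Pads are 22 mm wide; open, the fingers measure 114 mm over their backs; the gripper's body (76 mm by 85 mm) begins 54 mm behind the grasp point. The pads swing forward as they close: fully open they stand 13 mm farther back than shut.
Start: joints at [-1.104, 0.241, 0.005, 1.335, 0, 1.571], TCP at [0.225, -0.447, 0.248] pointing down, gripper open.
Joint ranges: [-2.72, 2.72], [-1.05, 1.87], [-1.09, 1.28], [-1.99, 2.15], [-1.42, 1.44], [-3.14, 3.14]. Speed limits (rad/s): [2.79, 2.79, 3.14, 3.14, 3.14, 3.14].

### API

Orientations are given as a unit quaternion [x, y, z, w].
In Python, from workcell import get_obs, imaging, order gives the robot as it stands.
- The arm moves only by the tool apply_moves, never from a script. Its argument "targets" is a list that holds one entry, the list of rows, each a list of 5 numbers: the shift along the world's x, y, z in units of 40 mm (1.0 is 40 mm), then the turn about the world's z in degrees, then the gripper command: -1 is shut, 1 is fully open, values between are in proportion. In form: [[[dx, dy, dz, turn, fingers], ...]]. A call has 1 to 8 rows; each row shifts and turns the commanded pose from where the row before left it; what a row does not reach is not made up. A row lasts 1/12 s, in which the tool goes at most 41.7 mm and 7.16 degrees, less where a joint would pass 70% of its speed; a pose out of reach is approached as far as the arm can. A call is refused whole if a number of a shift passes 1 or a number of a turn 7.16, either way. A call with a gripper value outside its range is refused whole. The fingers move at their own pace and stop on an object; the grip force is fixed at half the most. Time passes only in rows, so rows that do not move let the fingers close. It gives the time, the measured TCP pose, the force, the opening and the grip force at its end, in the units of the state.
- get_obs(): the state, without advancing time (a new reading comes with each control period).
- imaging.camera(name): name is "scene" or "top" or "wrist"; returns (picture, depth): 384x512x3 uint8, blue, green, red; 384x512 float32, m along the optical axis (not along the pixel's ray), 0 where there is no reading.
- imaging.get_calibration(name): a dict with "camera_matrix" (3x3 intrinsics, pixels), "k1" (the pictures are not rectified: a ray, as slopes to the right and down, at radius r is drawn at 1 + k1 r^2 times it, then the intrinsics apply), "eye" and "rotation" of the camera in the world; the wrist camera has in their place "hand_eye" (4x4, takes a point from camera to tool coordinates, whose origin is the TCP and whose axes are the flange's). Camera axes: x right, y down, z forward; pixel columns grow to the right and rows downward; lengths in m; the calibration is good to about 2 mm. A picture is of the moment at which its call begins: read the wrist's pose just before it. get_calibration takes no time and is no camera call.
- order.job_done(): hands the job in; it is judged then, once.
The state is a dict: "clock": time; "joint_pos": joint angles; "joint_vel": joint speeds; "tau": joint torques, N m; "eef_pos": TCP position; "tool_rot": TCP orientation; "ft_force": force on the tool from outside, world axes, zero at the start; "ft_torque": the same for the moment, N m; "grip_width": finger opening in m; "grasp_force": force on a finger pad.
Only numpy, scipy, OpenCV 4.12 (cv2) and the standard library are available. Lean on these libraries where they do the work, as an engineer would, in place of code of your own. Each camera call takes 0.05 s, during which the arm holds its last target. There are 200 camera calls.

### The job

Make the bench machine ready to run: take the flat steel setting key out of its stand, push it fully home into the slotted cylinder on the console's sloping face and turn it clockwise as far as it goes. Then pull the black stop knob beside it out to its stop. Leave the key in the turned cylinder and the knob out, and leave the wrench, the parts bin and the gauge where they are.

Things in the scene. Friction and masses are not known exactly. Their poses are not given: they have to be found in the camera images.
- key: loose flat steel key 106 mm long, 160 g, upright in its stand, bow up. Origin: centre of the blade's lower end; z to the bow, x width, y thickness; same when turned half round z. Blade 30 (x) by 10 mm (y), z 0-45, its last 13 mm stepped down to 22 x 5; shoulder 40 x 20 mm, z 45-54, rests on the stand's top; flat bow (grip) 50 (x) by 12 mm (y), z 54-106, with a dark round spot
- key_shoulder (a point): point on the key's axis in the underside of its shoulder, 45 mm from the blade's end; axes as the key's. When the key is fully home this point meets lock_mouth
- key_grip (a point): middle of the key's bow, 82 mm from the blade's end (24 mm short of the bow's far end); axes as the key's. Pinch here across y (12 mm)
- key_stand: fixed aluminium block 80 x 80 x 55 mm that holds the key in a 33 x 13 mm slot, 48 mm deep; origin at the centre of its underside on the bench, z up, slot long along x. The wrench stands in a block of the same size; which block stands where varies
- console: fixed cream cast console, foot 190 (x) by 270 mm (y). Origin: centre of its underside; z up, front to its -x. Its 130 x 250 mm upper face slopes 25 degrees: outward normal (-0.423, 0, 0.906) in its frame. The lock cylinder stands 12 mm proud of the face, 58 mm to -y of the middle; the stop knob is 62 mm to +y. Casting's top edge about 140 mm high
- lock_mouth (a point): centre of the slot's mouth in the end of the steel lock cylinder (64 mm across, in a flat 94 mm steel ring). z: the cylinder's axis, outward, 25 degrees from vertical; x: the slot's long direction, y its short one; both turn with it. Slot 33 x 13 mm, 50 mm deep, edges chamfered 2 mm; the key enters either way round
- lock (a joint): turn of the lock cylinder in rad, growing clockwise as seen looking onto the face; starts between 0.15 and 0.5, stop at 1.57 (at 0 the slot's long x points up the slope, at 1.57 along the console's y). Stays where it is left; drag about 0.15 N m
- stop_grip (a point): centre of the black stop knob's cap, on its axis, at the height to grip. z is the axis, outward, 25 degrees from vertical. The cap is a round 40 mm across and 30 mm thick, from 14 mm below this point to 16 mm above it; when pushed in, this point is 34 mm off the console's face, with a black collar 52 mm across and 10 mm high below the cap
- stop (a joint): how far the stop knob is pulled out along its axis, m: starts at 0 to 0.004, stop at 0.022. Sprung and stiff: needs about 5 to 8 N and stays where it is left
- wrench: bystander: loose T-handled round socket wrench, round bar handle 100 mm long and 14 mm thick, 105 mm tall, upright in the other stand; origin at its lower end, z up, handle along x
- bin: bystander: loose clear plastic parts bin 100 x 130 x 60 mm, origin at the centre of its underside, z up
- gauge: bystander: loose turned steel plug gauge, foot 60 mm across, 55 mm high, origin at the centre of its underside, z up
There are look-alikes about, which are no part of the job. Leave any turquoise look-alike of the key alone.

How it is judged:
On the way, in this order (a step that is already met when the one before it is completed fails the run):
1. the key is fully home in the slotted cylinder, which has not yet been turned (below 0.8 rad) (z of key_shoulder in the frame of lock_mouth between -0.005 and 0.005 m and x of key_shoulder in the frame of lock_mouth between -0.005 and 0.005 m and y of key_shoulder in the frame of lock_mouth between -0.005 and 0.005 m and angle between the z axis of key and the z axis of lock_mouth, either way round below 0.14 rad and value of joint lock below 0.8 rad), for 0.1 s.
2. the cylinder has been turned clockwise to its stop (above 1.40 rad) with the key home (z of key_shoulder in the frame of lock_mouth between -0.005 and 0.005 m and x of key_shoulder in the frame of lock_mouth between -0.005 and 0.005 m and y of key_shoulder in the frame of lock_mouth between -0.005 and 0.005 m and angle between the z axis of key and the z axis of lock_mouth, either way round below 0.14 rad and value of joint lock above 1.4 rad), for 0.1 s.
3. the stop knob has been pulled out to its stop (above 18 mm) (value of joint lock above 1.4 rad and value of joint stop above 0.018 m), for 0.1 s.
At the end, for the whole second after the job is handed in: The key sits in the lock cylinder at rest, its shoulder within 5 mm of the slot's mouth along each axis and its axis within 0.14 rad of the cylinder's; the cylinder is turned past 1.40 rad (stop at 1.57); the stop knob is out by more than 18 mm (stop at 22) (all of step 3 and z of key_shoulder in the frame of lock_mouth between -0.005 and 0.005 m and x of key_shoulder in the frame of lock_mouth between -0.005 and 0.005 m and y of key_shoulder in the frame of lock_mouth between -0.005 and 0.005 m and angle between the z axis of key and the z axis of lock_mouth, either way round below 0.14 rad and linear speed of key below 0.02 m/s); the robot touches nothing.
It fails at once if the wrench is shifted by more than 30 mm or tipped by more than 0.3 rad (distance of wrench from where it was at the start of the episode above 0.03 m or angle between wrench's own z axis and vertical above 0.3 rad).
It fails at once if the parts bin is shifted by more than 30 mm or tipped by more than 0.3 rad (distance of bin from where it was at the start of the episode above 0.03 m or angle between bin's own z axis and vertical above 0.3 rad).
It fails at once if the plug gauge is shifted by more than 30 mm or tipped by more than 0.3 rad (distance of gauge from where it was at the start of the episode above 0.03 m or angle between gauge's own z axis and vertical above 0.3 rad).
It also fails if it takes over 64 s, if anything falls off the work surface, if the arm or the gripper's body presses on something with over 40 N, if the wrist force passes 120 N, or if a joint passes its speed limit or range.

## Working session

There is one attempt and no reset: what is moved stays moved. The work goes in short steps, Python scripts to look and compute and a tool call to move; the robot and the scene stay as the last step left them, time stands still between calls to the robot, and variables do not carry over. Pictures are saved under pics/ and viewed, at most 10 in all, crops included, and the job is handed in when it is done.

Besides the shell and the picture viewer there is one more tool, called after "Emit:" by a JSON object that holds its "api" and its "payload", one argument or row to a line. apply_moves: Moves the arm, as the interface text tells. Its arguments: {"type":"object","properties":{"targets":{"type":"array","items":{"type":"array","items":{"type":"array","items":{"type":"number"}}}}},"required":["targets"]}

```bash
mkdir -p pics
cat > h.py <<'E'
import numpy as np, cv2
from scipy.spatial.transform import Rotation as R
from workcell import get_obs, imaging, order
def cam(name):
    o=get_obs(); im,d=imaging.camera(name); c=imaging.get_calibration(name)
    K=np.array(c["camera_matrix"]);k1=c["k1"]
    if name=="wrist":
        H=np.array(c["hand_eye"]);Rt=R.from_quat(o["tool_rot"]).as_matrix()
        Rc=Rt@H[:3,:3];e=Rt@H[:3,3]+np.array(o["eef_pos"])
    else: Rc=np.array(c["rotation"]);e=np.array(c["eye"])
    return im,d,K,k1,Rc,e
def rays(uv,K,k1):
    uv=np.atleast_2d(np.array(uv,float)); p=np.c_[(uv[:,0]-K[0,2])/K[0,0],(uv[:,1]-K[1,2])/K[1,1]]
    q=p.copy()
    for _ in range(10): q=p/(1+k1*(q**2).sum(1,keepdims=True))
    return np.c_[q,np.ones(len(q))]
def onplane(C,uv,z):
    im,d,K,k1,Rc,e=C; r=rays(uv,K,k1)@Rc.T
    return e+r*((z-e[2])/r[:,2])[:,None]
def cloud(C):
    im,d,K,k1,Rc,e=C; h,w=d.shape
    u,v=np.meshgrid(np.arange(w),np.arange(h)); r=rays(np.c_[u.ravel(),v.ravel()],K,k1)
    return ((r*d.reshape(-1,1))@Rc.T+e).reshape(h,w,3)
def save(C,f): 
    np.savez('/tmp/'+f+'.npz',*C); cv2.imwrite('pics/'+f+'.png',C[0])
def load(f):
    z=np.load('/tmp/'+f+'.npz'); return [z['arr_%d'%i] for i in range(6)]
E
python3 - <<'E'
from h import *
for n in("scene","top"):
    C=cam(n); save(C,n+'0'); print(n,C[5],C[4][:,2])
o=get_obs();print(o)
E
```

```text
Traceback (most recent call last):
IndexError: too many indices for array: array is 1-dimensional, but 2 were indexed
```

```bash
python3 -c "
import cv2,numpy as np
a=cv2.imread('pics/scene0.png');b=cv2.imread('pics/top0.png');print(a.shape)"
```

```text
(384, 512, 3)[ WARN:0@0.015] global loadsave.cpp:275 findDecoder imread_('pics/top0.png'): can't open/read file: check file path/integrity
```

View pics/scene0.png

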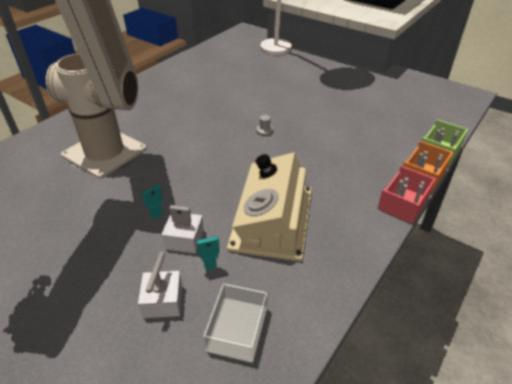

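The scene view shows the key in the stand at about (182,232), the wrench stand at (160,293) and the bin at (238,322). On the console, the lock is at (261,202) and the knob at (264,163). The gauge is at (264,125). The turquoise look-alikes lie at (152,200) and (208,252).

```bash
python3 - <<'E'
import re
s=open('h.py').read()
s=s.replace('Rc=np.array(c["rotation"]);','Rc=np.array(c["rotation"],float);Rc=R.from_quat(Rc).as_matrix() if Rc.size==4 else (R.from_rotvec(Rc).as_matrix() if Rc.size==3 else Rc.reshape(3,3));')
open('h.py','w').write(s)
E
python3 - <<'E'
from h import *
print(imaging.get_calibration("top"))
for n in("scene","top"):
    C=cam(n); save(C,n+'0'); print(n,C[5],C[4][:,2])
    P=cloud(C); print(np.nanmedian(P[C[1]>0][:,2]))
o=get_obs();print(o)
E
```

```text
{'camera_matrix': array([[439.64769714,   0.        , 253.40769763],
       [  0.        , 439.64769714, 198.42675551],
       [  0.        ,   0.        ,   1.        ]]), 'k1': 0.02904241573898278, 'eye': array([0.39635661, 0.03751625, 1.43132376]), 'rotation': array([ 0.7120567 , -0.69973115,  0.03987036, -0.0419754 ])}
scene [ 1.05579663 -0.6186501   0.83838227] [-0.43586312  0.60792978 -0.66366009]
-0.001093336115088328
top [0.39635661 0.03751625 1.43132376] [ 0.1155229   0.00398066 -0.99329684]
-0.0013697720116756518
{'clock': 0.15, 'joint_pos': array([-1.10400895e+00,  2.41232776e-01,  4.03356076e-03,  1.33519097e+00,
       -1.72332276e-05,  1.57076680e+00]), 'joint_vel': array([ 0.00140081, -0.00291789,  0.00384167,  0.00033941, -0.00084721,
       -0.00162437]), 'tau': array([-4.28445428e-04, -3.72633576e+01,  2.52639145e+01,  1.23262400e-02,
        1.47570199e-05,  1.94695247e-05]), 'eef_pos': array([ 0.2248036 , -0.44611104,  0.24762096]), 'tool_rot': array([ 9.72883380e-01,  2.31294822e-01, -1.92685474e-04, -7.73330864e-04]), 'ft_force': array([-0.40605757, -0.81235801, -0.25516061]), 'ft_torque': array([0.02549808, 0.01249093, 0.01738253]), 'grasp_force': 0.0, 'grip_width': 0.08552206188667356}
```

View pics/top0.png

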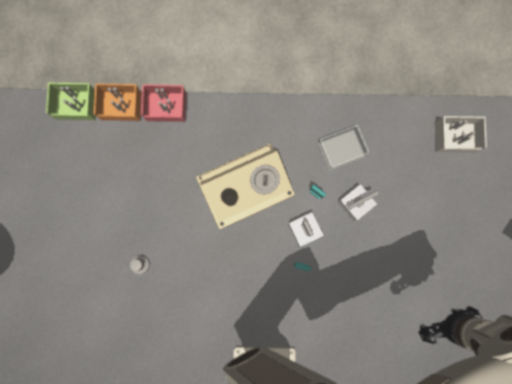

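The top view shows the key in its stand at (307,229), the wrench stand at (359,201), the lock at (265,180) and the knob at (230,197). The turquoise keys are at (317,190) and (303,266).

Run:
```python
from h import *
C=load('top0');P=cloud(C);im=C[0]
hsv=cv2.cvtColor(im,cv2.COLOR_BGR2HSV)
# console cream
m=(hsv[...,1]>50)&(hsv[...,0]>15)&(hsv[...,0]<35)&(hsv[...,2]>120)
m[:140]=0;m[235:]=0;m[:,:190]=0;m[:,300:]=0
Q=P[m];Q=Q[Q[:,2]>0.06]
# plane ransac-ish
w=np.ones(len(Q),bool)
for _ in range(8):
    c=Q[w].mean(0);n=np.linalg.svd(Q[w]-c,full_matrices=False)[2][2];n*=np.sign(n[2]);w=abs((Q-c)@n)<0.006
print('plane',c,n,w.sum(),'front yaw',np.degrees(np.arctan2(-n[1],-n[0])),'tilt',np.degrees(np.arccos(n[2])))
cnt=max(cv2.findContours(m.astype(np.uint8),0,2)[0],key=cv2.contourArea);print('rect',cv2.minAreaRect(cnt))
bx=cv2.boxPoints(cv2.minAreaRect(cnt))
def hit(uv,off):
    r=rays(uv,C[2],C[3])@C[4].T; return C[5]+r*(((c+n*off-C[5])@n)/(r@n))[:,None]
print('lock12',hit([(265,180)],.012),'knob50',hit([(229.5,196.5)],.05))
for nm,(u0,u1,v0,v1) in dict(key=(288,328,208,248),wr=(335,382,182,222)).items():
    p=P[v0:v1,u0:u1].reshape(-1,3);b=p[p[:,2]>0.04];
    print(nm,'stand',np.median(b,0),len(b)); t=p[p[:,2]>0.075]; print(len(t),t.mean(0),t[:,2].max(), t.min(0),t.max(0))
    g=hsv[v0:v1,u0:u1]; mm=((g[...,2]>175)).astype(np.uint8); cc=max(cv2.findContours(mm,0,2)[0],key=cv2.contourArea); 
    print(cv2.minAreaRect(cc), onplane(C,cv2.boxPoints(cv2.minAreaRect(cc))+[u0,v0],.055).round(3).tolist())
S=load('scene0');PS=cloud(S)
p=PS[195:260,155:212].reshape(-1,3);t=p[(p[:,2]>0.07)&(p[:,2]<.13)];print('scene key',len(t),t.mean(0),t.min(0),t.max(0))
cv2.imwrite('pics/z0.png',cv2.resize(np.hstack([im[140:250,190:390]]),None,fx=4,fy=4,interpolation=2))
```

```text
plane [0.58197391 0.07436973 0.11072317] [-0.37876227 -0.184034    0.90701192] 2393 front yaw 25.914310598944894 tilt 24.90436661494754
rect ((245.85960388183594, 185.29110717773438), (57.35308837890625, 84.5813217163086), 65.55604553222656)
lock12 [[0.6053694  0.00879378 0.12041777]] knob50 [[0.54869668 0.11235715 0.15966058]]
key stand [ 0.46253328 -0.11958018  0.05502633] 671
93 [ 0.457249   -0.1093191   0.20771684] 1.4313237585523548 [ 0.39635661 -0.13820082  0.07594974] [0.48432401 0.03751625 1.43132376]
((18.10000228881836, 21.19999885559082), (26.385601043701172, 25.938386917114258), 63.43495178222656) [[0.48, -0.068, 0.055], [0.518, -0.141, 0.055], [0.445, -0.178, 0.055], [0.408, -0.106, 0.055]]
wr stand [ 0.55047985 -0.28520181  0.05561042] 710
161 [ 0.54472018 -0.27200011  0.16946409] 1.4313237585523548 [ 0.39635661 -0.3303014   0.08152256] [0.57940562 0.03751625 1.43132376]
((27.85365867614746, 24.817073822021484), (12.962422370910645, 25.612497329711914), 51.34019470214844) [[0.526, -0.257, 0.055], [0.578, -0.32, 0.055], [0.546, -0.345, 0.055], [0.495, -0.282, 0.055]]
scene key 581 [ 0.51044956 -0.15084814  0.09555283] [ 0.35821854 -0.26645721  0.07003908] [ 0.59267082 -0.09210032  0.11713267]
```

View pics/z0.png

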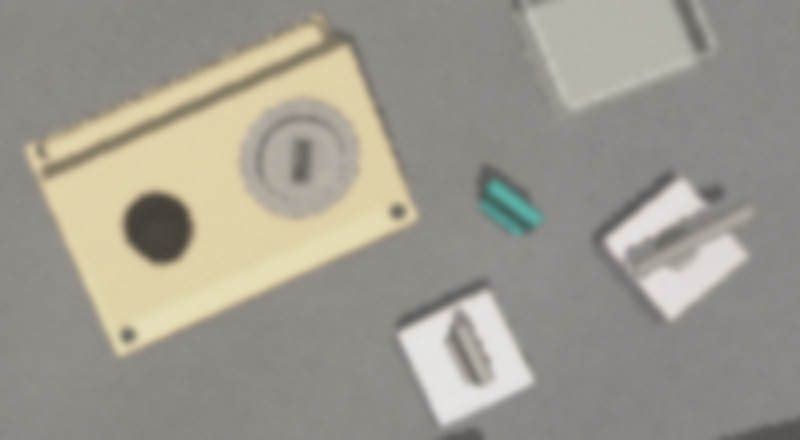

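Emit:
{"api": "apply_moves", "payload": {
  "targets": [
    [[0.5,0.7,0.1,0,1],[0.5,0.7,0.1,0,1],[0.5,0.7,0.1,0,1],[0.5,0.7,0.1,0,1],[0.5,0.7,0.1,0,1],[0.5,0.7,0.1,0,1],[0.5,0.7,0,0,1],[0.5,0.7,0,0,1]]
  ]
}}

```text
clock: 0.82
eef_pos: [0.3857, -0.221, 0.2725]
tool_rot: [0.973, 0.231, 0.0, 0.0]
ft_force: [0.4, -1.4, 0.9]
grip_width: 0.0851
grasp_force: 0.0
```

Run:
```python
from h import *
np.set_printoptions(precision=4,suppress=True)
print(imaging.get_calibration("wrist"))
C=cam("wrist");save(C,'w0');print(get_obs()['eef_pos'],C[5],C[4][:,2])
print(get_obs()['joint_pos'])
```

```text
{'camera_matrix': array([[326.1823,   0.    , 256.5274],
       [  0.    , 326.1823, 193.5384],
       [  0.    ,   0.    ,   1.    ]]), 'k1': -0.010549616194046598, 'hand_eye': array([[ 0.0008, -0.966 , -0.2587,  0.0651],
       [ 1.    ,  0.0009, -0.0001,  0.0001],
       [ 0.0003, -0.2587,  0.966 , -0.1249],
       [ 0.    ,  0.    ,  0.    ,  1.    ]])}
[ 0.3887 -0.2166  0.2723] [ 0.4438 -0.1918  0.3974] [-0.2307 -0.1166 -0.966 ]
[-0.5116  0.1212 -0.0795  1.3696  0.0049  2.1572]
```

View pics/w0.png

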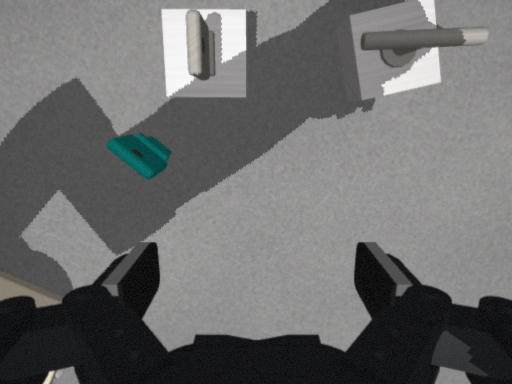

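The wrist view shows the key stand's top spanning (162–246, 10–97), with the bow's top edge around (194,43), near-parallel to the tool x axis. The wrench stand is at top right.

Run:
```python
from h import *
np.set_printoptions(precision=4,suppress=True)
C=load('w0');P=cloud(C)
print(onplane(C,[(162,10),(246,10),(246,97),(166,97)],.055), onplane(C,[(162,10),(246,10),(246,97),(166,97)],.055).mean(0))
p=P[5:97,160:250].reshape(-1,3)
t=p[(p[:,2]>.10)&(p[:,2]<.13)]
print(len(t),t.mean(0),t.max(0))
r=cv2.minAreaRect((t[:,:2]*1000).astype(np.float32));print(r,cv2.boxPoints(r))
```

```text
[[ 0.4825 -0.072   0.055 ]
 [ 0.5182 -0.1431  0.055 ]
 [ 0.4472 -0.1783  0.055 ]
 [ 0.4109 -0.1062  0.055 ]] [ 0.4647 -0.1249  0.055 ]
1087 [ 0.4653 -0.1253  0.1133] [ 0.4883 -0.1094  0.1175]
((465.0372009277344, -124.26331329345703), (49.53007125854492, 12.69632339477539), 26.01654815673828) [[ 439.9972 -129.4211]
 [ 445.5662 -140.8309]
 [ 490.0772 -119.1055]
 [ 484.5082 -107.6957]]
```

Emit:
{"api": "apply_moves", "payload": {
  "targets": [
    [[0.48,0.575,-0.3,0,1],[0.48,0.575,-0.3,0,1],[0.48,0.575,-0.3,0,1],[0.47,0.575,-0.3,0,1],[0,0,-0.5,0,1],[0,0,0,0,1],[0,0,0,0,1]]
  ]
}}

```text
clock: 1.45
eef_pos: [0.4602, -0.1301, 0.2032]
tool_rot: [0.973, 0.232, -0.002, -0.001]
ft_force: [0.4, 0.5, -0.1]
grip_width: 0.0852
grasp_force: 0.0
```

```bash
cat >> h.py <<'E'
def bow(C,z0,z1,box):
    P=cloud(C);p=P[box[0]:box[1],box[2]:box[3]].reshape(-1,3);t=p[(p[:,2]>z0)&(p[:,2]<z1)]
    r=cv2.minAreaRect((t[:,:2]*1000).astype(np.float32));print(len(t),t.mean(0),t.min(0),t.max(0),r)
    return t
E
python3 - <<'E'
from h import *
np.set_printoptions(precision=4,suppress=True)
C=cam('wrist');save(C,'w1');o=get_obs();print(o['eef_pos'],o['tool_rot'])
bow(C,.09,.13,(0,250,150,350))
E
```

```text
[ 0.4608 -0.1308  0.2043] [ 0.9729  0.2311 -0.0007 -0.0002]
1265 [ 0.4678 -0.1231  0.1137] [ 0.4423 -0.1389  0.0902] [ 0.4888 -0.1094  0.1176] ((465.4081726074219, -124.27782440185547), (50.047523498535156, 11.85102367401123), 26.529233932495117)
```

Emit:
{"api": "apply_moves", "payload": {
  "targets": [
    [[0.11,0.16,-0.4,0,1],[0,0,-0.7,0,1],[0,0,-0.7,0,1],[0,0,-0.6,0,1],[0,0,-0.4,0,1],[0,0,0,0,-1],[0,0,0,0,-1],[0,0,0,0,-1]]
  ]
}}

```text
clock: 2.17
eef_pos: [0.467, -0.1251, 0.0942]
tool_rot: [0.973, 0.231, 0.001, 0.001]
ft_force: [0.6, 0.2, 1.2]
grip_width: 0.0516
grasp_force: 0.0
```

Emit:
{"api": "apply_moves", "payload": {
  "targets": [
    [[0,0,0,0,-1],[0,0,0,0,-1],[0,0,0,0,-1],[0,0,0,0,-1]]
  ]
}}

```text
clock: 2.5
eef_pos: [0.4667, -0.1244, 0.0935]
tool_rot: [0.973, 0.231, 0.001, 0.001]
ft_force: [-1.1, -0.6, 5.5]
grip_width: 0.0113
grasp_force: 59.0
```

Emit:
{"api": "apply_moves", "payload": {
  "targets": [
    [[0,0,0.29,0,-1],[0,0,0.29,0,-1],[0,0,0.28,0,-1],[-0.15,-0.077,0,0,-1],[-0.15,-0.077,0,0,-1],[-0.15,-0.077,0,0,-1],[0,0,0,0,-1]]
  ]
}}

```text
clock: 3.08
eef_pos: [0.4513, -0.1327, 0.129]
tool_rot: [0.973, 0.232, 0.006, -0.0]
ft_force: [3.6, 4.9, 7.6]
grip_width: 0.0111
grasp_force: 59.9
```

Emit:
{"api": "apply_moves", "payload": {
  "targets": [
    [[-0.15,-0.077,0,0,-1],[-0.15,-0.077,0,0,-1],[-0.15,-0.077,0,0,-1],[0,0,0,0,-1]]
  ]
}}

```text
clock: 3.42
eef_pos: [0.4318, -0.1423, 0.1275]
tool_rot: [0.973, 0.231, 0.004, -0.0]
ft_force: [4.3, 3.0, 2.9]
grip_width: 0.0114
grasp_force: 59.1
```

Run:
```python
from h import *
C=cam('wrist');save(C,'w2');o=get_obs();print(o['eef_pos'],o['tool_rot'],o['ft_force'],o['grip_width'])
C=cam('scene');save(C,'s2')
cv2.imwrite('pics/z2.png',np.vstack([load('w2')[0],cv2.resize(C[0][170:270,140:280],(512,366))])[:600+150])
cv2.imwrite('pics/z2.png',cv2.resize(cv2.imread('pics/z2.png'),None,fx=.8,fy=.8))
```

```text
[ 0.43183504 -0.14228956  0.12750455] [ 9.72841808e-01  2.31447864e-01  3.27079870e-03 -7.26562536e-05] [4.19340464 1.41283595 1.84936599] 0.01128426043588677
```

View pics/z2.png

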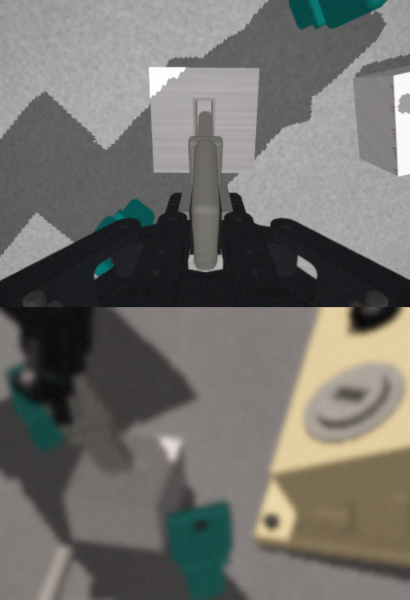

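The key is tilted in the grip, with its tip still in the stand slot at about (255,130) in wrist pixels; the bow's top end runs from (255,180) to (255,330).

```bash
cat >> h.py <<'E'
def tilt(C):
    # profile of key's end face along tool x; returns angle (deg)
    o=get_obs();Rt=R.from_quat(o["tool_rot"]).as_matrix();P=(cloud(C)-np.array(o["eef_pos"]))@Rt
    p=P[100:345,240:272].reshape(-1,3);p=p[(abs(p[:,1])<.005)&(C[1][100:345,240:272].ravel()>0)&(p[:,2]<.09)]
    for x in np.arange(-.04,.07,.005):
        q=p[abs(p[:,0]-x)<.0025]
        if len(q): print(round(x,3),len(q),np.round(np.median(q[:,2]),4))
    return p
E
python3 - <<'E'
from h import *
C=load('w2');tilt(C)
E
```

```text
-0.025 105 -0.0124
-0.02 182 -0.0143
-0.015 189 -0.0165
-0.01 214 -0.0186
-0.005 227 -0.0208
-0.0 253 -0.023
0.005 271 -0.0251
0.01 491 -0.028
0.015 459 -0.0287
0.02 756 -0.0232
0.025 620 -0.0119
0.03 492 -0.0004
0.035 568 0.0144
0.04 235 0.0468
0.045 165 0.0576
0.055 98 0.0742
0.06 152 0.0736
0.065 143 0.0735
0.07 44 0.0737
```

Emit:
{"api": "apply_moves", "payload": {
  "targets": [
    [[0,0,0.5,0,-1],[0,0,0.6,0,-1],[0.55,0.6,0.4,0,-1],[0.55,0.6,0.4,0,-1],[0.55,0.6,0.4,0,-1],[0.55,0.6,0.4,0,-1],[0.55,0.6,0.4,0,-1],[0,0,0,0,-1]]
  ]
}}

```text
clock: 4.18
eef_pos: [0.5442, -0.0189, 0.2527]
tool_rot: [0.972, 0.234, 0.004, -0.0]
ft_force: [0.5, -0.5, -1.8]
grip_width: 0.0113
grasp_force: 59.2
```

Emit:
{"api": "apply_moves", "payload": {
  "targets": [
    [[0,0,0,0,-1],[0,0,0,0,-1]]
  ]
}}

```text
clock: 4.35
eef_pos: [0.5386, -0.0227, 0.2492]
tool_rot: [0.973, 0.232, -0.002, -0.0]
ft_force: [0.0, -0.8, -2.5]
grip_width: 0.0112
grasp_force: 59.1
```

Run:
```python
from h import *
C=cam('wrist');save(C,'w3');o=get_obs();print(o['eef_pos'],o['tool_rot'],o['ft_force'],o['joint_pos'])
tilt(C)
```

```text
[ 0.53825096 -0.02317159  0.24913759] [ 9.72940602e-01  2.31048084e-01 -1.81484327e-03 -2.73297671e-04] [ 0.27754203 -0.66243439 -1.98609244] [-4.27770331e-02  3.20338649e-01  1.15269611e-01  1.36936859e+00
 -4.62967026e-04  2.63250611e+00]
-0.025 89 -0.0125
-0.02 175 -0.0143
-0.015 191 -0.0164
-0.01 213 -0.0185
-0.005 225 -0.0206
-0.0 248 -0.0227
0.005 268 -0.0248
0.01 493 -0.0278
0.015 404 -0.0287
0.02 742 -0.0243
0.025 639 -0.013
0.03 511 -0.0013
0.035 585 0.013
0.04 232 0.0465
0.045 165 0.0574
```

View pics/w3.png

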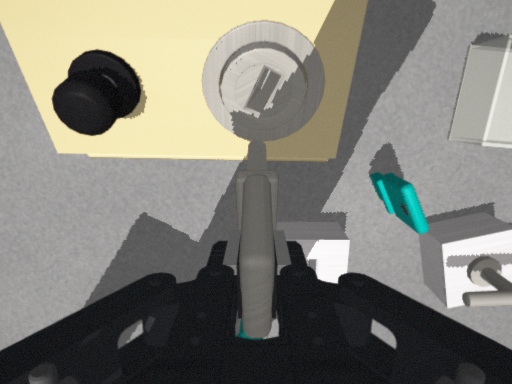

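The wrist view shows the slot running from about (250,108) to (278,68) in the cylinder centred near (264,86), and the knob cap at (87,103). The key's tip is at (257,147).

```bash
cat >> h.py <<'E'
def lock(C,c0=(264,86),rad=45):
    P=cloud(C);d=C[1]
    im=C[0].astype(int);sat=im.max(2)-im.min(2)
    H=cv2.cvtColor(C[0],cv2.COLOR_BGR2HSV)
    m=(H[...,1]>60)&(H[...,0]>15)&(H[...,0]<40)&(d>0);Q=P[m];Q=Q[Q[:,2]>.07]
    w=np.ones(len(Q),bool)
    for _ in range(8):
        c=Q[w].mean(0);n=np.linalg.svd((Q[w]-c)[::7],full_matrices=False)[2][2];n*=np.sign(n[2]);w=abs((Q-c)@n)<.004
    h=(P-c)@n; h[d<=0]=-1
    v,u=np.mgrid[:d.shape[0],:d.shape[1]]; near=np.hypot(u-c0[0],v-c0[1])<rad
    top=near&(abs(h-.012)<.003); q=P[top]; cc=q.mean(0); 
    (hc,r)=cv2.minEnclosingCircle((q@np.c_[np.cross([0,1,0],n),np.cross(n,np.cross([0,1,0],n))]*1000).astype(np.float32))
    sl=near&(h<.007)&(np.hypot(u-c0[0],v-c0[1])<28)
    print('face n',n,'yaw',np.degrees(np.arctan2(-n[1],-n[0])),'tilt',np.degrees(np.arccos(n[2])),'h cyl',np.median(h[top]),'rad',r,'slotpx',sl.sum())
    ey=np.array([n[1],-n[0],0]);ey/=np.linalg.norm(ey);ex=np.cross(ey,n)  # ex up slope
    c12=c+.012*n
    def onf(uv):
        r=rays(uv,C[2],C[3])@C[4].T; return C[5]+r*(((c12-C[5])@n)/(r@n))[:,None]
    cyl=np.array(np.where(top)).T[:,::-1].astype(np.float32)
    pc=onf(cyl)-c12; f=np.c_[pc@ex,pc@ey]*1000
    (mc,mr)=cv2.minEnclosingCircle(f[::3].astype(np.float32)); pr=lambda ab:c12+(ab[0]*ex+ab[1]*ey)/1000
    print('cyl centre',pr(mc),mr,'median-box',pr((f.min(0)+f.max(0))/2),np.ptp(f,axis=0))
    cnt=max(cv2.findContours(sl.astype(np.uint8),0,2)[0],key=cv2.contourArea)
    g=onf(cnt[:,0].astype(float))-c12;g=np.c_[g@ex,g@ey]*1000
    rr=cv2.minAreaRect(g.astype(np.float32));b=cv2.boxPoints(rr);e=max([b[1]-b[0],b[2]-b[1]],key=np.linalg.norm)
    e*=np.sign(e[0]);a=np.arctan2(-e[1],e[0]);s=np.cos(a)*ex-np.sin(a)*ey
    print('slot',pr(rr[0]),rr[1],'a',a,'s',s,'yaw',np.degrees(np.arctan2(s[1],s[0])),'pitch',np.degrees(np.arcsin(s[2])))
    return c,n,ex,ey
E
python3 - <<'E'
from h import *
np.set_printoptions(precision=4,suppress=True)
lock(load('w3'))
E
```

```text
face n [-0.382  -0.1839  0.9057] yaw 25.7079393952617 tilt 25.086210764920057 h cyl 0.011635157861113427 rad 31.456668853759766 slotpx 685
cyl centre [0.6082 0.0071 0.121 ] 32.03219223022461 median-box [0.6082 0.0072 0.121 ] [63.4965 62.602 ]
slot [0.6085 0.0073 0.1212] (12.240693092346191, 31.430496215820312) a 0.43643564 s [ 0.9229 -0.0248  0.3842] yaw -1.5411761244334887 pitch 22.596516739132536
```

Emit:
{"api": "apply_moves", "payload": {
  "targets": [
    [[0,0,0,-6.25,-1],[0.25,0.2,0,-6.25,-1],[0.25,0.2,0,-6.25,-1],[0.26,0.2,0,-6.25,-1],[0,0,-0.4,0,-1],[0,0,-0.35,0,-1],[0,0,0,0,-1],[0,0,0,0,-1]]
  ]
}}

```text
clock: 5.07
eef_pos: [0.5684, 0.0004, 0.2192]
tool_rot: [1.0, 0.014, -0.002, 0.0]
ft_force: [-0.4, -0.3, -1.8]
grip_width: 0.0113
grasp_force: 59.1
```

Run:
```python
from h import *
np.set_printoptions(precision=4,suppress=True)
C=cam('wrist');save(C,'w4');o=get_obs();print(o['eef_pos'],o['tool_rot'],o['ft_force'],o['joint_pos'][5]); Rt=R.from_quat(o['tool_rot']).as_matrix();print('yaw',np.degrees(np.arctan2(Rt[1,0],Rt[0,0])))
tilt(C)
```

```text
[0.5693 0.0005 0.2204] [ 0.9999  0.0145 -0.0009  0.    ] [-0.7038 -0.2527 -1.8   ] 3.113430867841838
yaw 1.6647540688513627
-0.03 1 -0.0091
-0.025 129 -0.0117
-0.02 173 -0.0136
-0.015 204 -0.0158
-0.01 208 -0.0178
-0.005 237 -0.0199
-0.0 252 -0.022
0.005 279 -0.0242
0.01 499 -0.0271
0.015 486 -0.0272
0.02 765 -0.0204
0.025 604 -0.0087
0.03 475 0.0031
0.035 528 0.0255
0.04 225 0.0514
0.045 102 0.0621
0.06 6 0.0896
0.065 82 0.089
0.07 8 0.0886
```

View pics/w4.png

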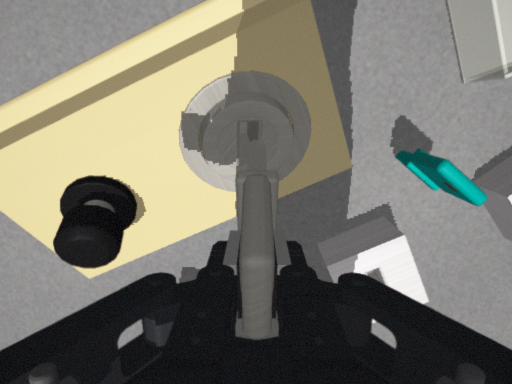

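The key's tip, at about (254,140), is in line with the visible upper end of the slot at (253,128). Now I'll insert along the cylinder's axis.

Emit:
{"api": "apply_moves", "payload": {
  "targets": [
    [[0,0,-0.3,0,-1],[0.06,0.03,-0.14,0,-1],[0.06,0.03,-0.14,0,-1],[0.06,0.03,-0.14,0,-1],[0.06,0.03,-0.14,0,-1],[0,0,0,0,-1]]
  ]
}}

```text
clock: 5.62
eef_pos: [0.5793, 0.0062, 0.1858]
tool_rot: [1.0, 0.015, -0.001, 0.0]
ft_force: [-1.8, -0.8, -3.4]
grip_width: 0.0116
grasp_force: 59.6
```

Emit:
{"api": "apply_moves", "payload": {
  "targets": [
    [[0.06,0.03,-0.14,0,-1],[0.06,0.03,-0.14,0,-1],[0,0,0,0,-1]]
  ]
}}

```text
clock: 5.87
eef_pos: [0.5835, 0.0077, 0.1736]
tool_rot: [1.0, 0.015, -0.002, 0.001]
ft_force: [-2.2, -3.8, -5.5]
grip_width: 0.0111
grasp_force: 59.4
```

Emit:
{"api": "apply_moves", "payload": {
  "targets": [
    [[0.06,0.03,-0.14,0,-1],[0.06,0.03,-0.14,0,-1],[0,0,0,0,-1]]
  ]
}}

```text
clock: 6.12
eef_pos: [0.5868, 0.0086, 0.1662]
tool_rot: [1.0, 0.014, -0.002, 0.002]
ft_force: [-12.3, -8.6, 13.8]
grip_width: 0.0113
grasp_force: 62.0
```

Emit:
{"api": "apply_moves", "payload": {
  "targets": [
    [[0,0,0,0,-0.3],[0,0,0,0,-0.3],[0,0,0,0,-0.3],[0,0,0,0,-0.3]]
  ]
}}

```text
clock: 6.45
eef_pos: [0.5904, 0.0114, 0.1643]
tool_rot: [1.0, 0.015, 0.001, -0.0]
ft_force: [-0.3, 0.2, 0.8]
grip_width: 0.03
grasp_force: 0.2
```

Run:
```python
from h import *
np.set_printoptions(precision=4,suppress=True)
C=cam('wrist');save(C,'w5');o=get_obs();print(o['eef_pos'],o['ft_force'],o['grip_width'],o['joint_pos'][5])
tilt(C)
cv2.imwrite('pics/w5.png',C[0])
```

```text
[0.5901 0.0114 0.1641] [ 0.571  -0.0584 -0.2659] 0.02973633441491281 3.1297843323866026
-0.04 31 0.0795
-0.035 36 0.0775
-0.03 46 0.0749
-0.025 73 -0.0024
-0.02 96 0.0013
-0.015 103 -0.0038
-0.01 108 -0.0045
-0.005 166 0.0062
-0.0 197 0.0011
0.005 199 0.0044
0.01 427 -0.02
0.015 300 -0.0088
0.02 306 0.0
0.025 301 0.0098
0.03 418 0.0268
0.035 163 0.0351
0.04 196 0.0328
0.045 237 0.0321
0.05 215 0.0376
0.055 209 0.0352
0.06 231 0.0333
0.065 231 0.0348
0.07 42 0.0342
```

View pics/w5.png

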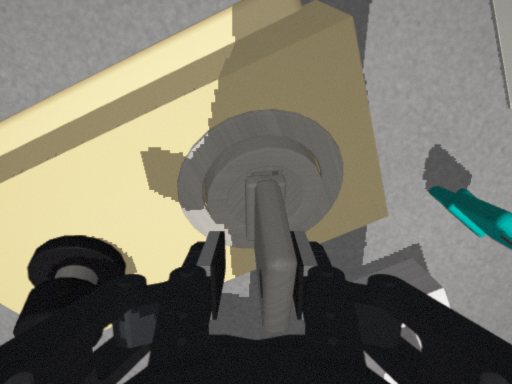

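The key has dropped into the slot: its shoulder is at about (265,185), on the cylinder's face. I'll back off and measure how far home it is.

Emit:
{"api": "apply_moves", "payload": {
  "targets": [
    [[0,0,0,0,0.3],[0,0,0,0,0.3],[0,0,0.5,0,0.3],[-0.2,0,0.7,5,0.3],[-0.4,0,0.7,7,0.3],[-0.4,0,0.6,7,0.3],[0,0,0,0,0.3],[0,0,0,0,0.3]]
  ]
}}

```text
clock: 7.17
eef_pos: [0.5501, 0.0112, 0.266]
tool_rot: [0.984, 0.18, 0.002, 0.0]
ft_force: [0.4, 0.3, -0.7]
grip_width: 0.0555
grasp_force: 0.0
```

```bash
cat >> h.py <<'E'
M=np.array([.6083,.0072,.1211]);N=np.array([-.382,-.1839,.9057]);EY=np.array([N[1],-N[0],0])/np.hypot(N[0],N[1])
EX=np.cross(EY,N)
if EX[2]<0: EX,EY=-EX,-EY
def key(C,r=.032):
    # key points in lock frame (x up slope,y,z out)
    Q=(cloud(C)-M)@np.c_[EX,EY,N]*1000; Q=Q[(C[1]>0)]
    q=Q[(np.hypot(Q[:,0],Q[:,1])<r*1000)&(Q[:,2]>-5)&(Q[:,2]<75)]
    e=q[q[:,2]>45]; print('n',len(q),len(e),'top z pct',np.percentile(q[:,2],[50,90,95,99]))
    t=e[e[:,2]>np.percentile(e[:,2],97)-6]
    rr=cv2.minAreaRect(t[:,:2].astype(np.float32));b=cv2.boxPoints(rr);d=max([b[1]-b[0],b[2]-b[1]],key=np.linalg.norm);d=d*np.sign(d[0])
    print('end face c',rr[0],rr[1],'a',np.arctan2(-d[1],d[0]) if EY[1]>0 else np.arctan2(d[1],d[0]),'EY',EY)
    print('z vs long:',[(round(s),round(float(np.median(t[abs(t[:,:2]@(d/np.linalg.norm(d))-s)<4][:,2])),1)) for s in(-16,0,16)])
    return q
E
python3 - <<'E'
from h import *
np.set_printoptions(precision=4,suppress=True)
C=cam('wrist');save(C,'w6');o=get_obs();print(o['eef_pos'],o['ft_force'],o['grip_width'],o['joint_pos'])
key(C)
E
```

```text
[0.5497 0.0112 0.2643] [ 0.6419 -0.522  -0.2699] 0.05511062023541396 [0.0203 0.3336 0.1732 1.4088 0.0002 2.8007]
n 5436 1497 top z pct [ 8.113  60.1625 60.8087 61.5452]
end face c (-1.108377456665039, 1.6453561782836914) (12.12401294708252, 49.146209716796875) a 0.41652665 EY [-0.4338  0.901   0.    ]
z vs long: [(-16, 60.4), (0, 60.2), (16, 60.1)]
```

Key is home: its bow end is 60–61 mm above the mouth against 61 nominal, and the lock is at 0.42. Next I'll swing the tool half round, for joint-6 room to turn clockwise.

Emit:
{"api": "apply_moves", "payload": {
  "targets": [
    [[0,0,0,7.1,0.3],[0,0,0,7.1,0.3],[0,0,0,7.1,0.3],[0,0,0,7.1,0.3],[0,0,0,7.1,0.3],[0,0,0,7.1,0.3],[0,0,0,7.1,0.3],[0,0,0,7.1,0.3]]
  ]
}}

```text
clock: 7.88
eef_pos: [0.5491, 0.0111, 0.2615]
tool_rot: [0.778, 0.628, -0.001, -0.001]
ft_force: [0.1, 0.6, 0.3]
grip_width: 0.0555
grasp_force: 0.0
```

Emit:
{"api": "apply_moves", "payload": {
  "targets": [
    [[0.2,-0.1,0,7.1,0.3],[0.2,-0.1,0,7.1,0.3],[0.2,-0.1,0,7.1,0.3],[0.2,0,0,7.1,0.3],[0.2,0,0,7.1,0.3],[0.06,0,0,7.1,0.3],[0,0,0,7.1,0.3],[0,0,0,7.1,0.3]]
  ]
}}

```text
clock: 8.55
eef_pos: [0.5918, -0.0009, 0.2611]
tool_rot: [0.386, 0.923, -0.001, -0.002]
ft_force: [-0.1, 0.4, 0.0]
grip_width: 0.0554
grasp_force: 0.0
```

Emit:
{"api": "apply_moves", "payload": {
  "targets": [
    [[0,0,0,7.1,0.3],[0,0,0,7.1,0.3],[0,0,0,7.1,0.3],[0,0,0,7.1,0.3],[0,0,0,7.1,0.1],[0,0,0,7.1,0.1],[0,0,0,0,0.1],[0,0,0,0,0.1]]
  ]
}}

```text
clock: 9.22
eef_pos: [0.5916, -0.0009, 0.262]
tool_rot: [0.028, 1.0, -0.0, -0.001]
ft_force: [0.2, -0.0, -0.5]
grip_width: 0.0474
grasp_force: 0.0
```

Run:
```python
from h import *
np.set_printoptions(precision=4,suppress=True)
o=get_obs();print(o['eef_pos'],o['ft_force'],o['grip_width'],o['joint_pos'])
Rt=R.from_quat(o['tool_rot']).as_matrix();print('yaw',np.degrees(np.arctan2(Rt[1,0],Rt[0,0])))
C=cam('wrist');key(C)
```

```text
[ 0.5916 -0.0009  0.262 ] [ 0.2223 -0.0293 -0.4796] 0.04742076234644943 [-0.0016  0.4249  0.3015  1.4503  0.0001  0.0554]
yaw 176.73694077655182
n 4422 1411 top z pct [ 1.296  60.5795 61.0705 61.7836]
end face c (-2.0065364837646484, 1.5609169006347656) (12.419502258300781, 49.59642028808594) a 0.39427316 EY [-0.4338  0.901   0.    ]
z vs long: [(-16, 60.4), (0, 60.2), (16, 60.2)]
```

Emit:
{"api": "apply_moves", "payload": {
  "targets": [
    [[0,0,-0.6,0,0.1],[0,0,-0.6,0,0.1],[0,0,-0.6,0,0.1],[0,0,-0.5,0,0.1],[0,0,-0.25,0,0],[0,0,0,0,-0.35],[0,0,0,0,-0.35],[0,0,0,0,-0.35]]
  ]
}}

```text
clock: 9.93
eef_pos: [0.5928, -0.001, 0.1633]
tool_rot: [0.027, 1.0, 0.0, 0.001]
ft_force: [-0.5, 0.3, 0.5]
grip_width: 0.0278
grasp_force: 0.0
```

Emit:
{"api": "apply_moves", "payload": {
  "targets": [
    [[0,0,0,-7,-0.35],[0,0,0,-7,-0.35],[0,0,0,-7,-0.35],[0,0,0,-7,-0.35],[0,0,0,-7,-0.35],[0,0,0,-7,-0.35],[0,0,0,0,-0.35]]
  ]
}}

```text
clock: 10.52
eef_pos: [0.5931, -0.0011, 0.1642]
tool_rot: [0.384, 0.923, 0.001, 0.002]
ft_force: [-0.2, -1.0, 2.4]
grip_width: 0.028
grasp_force: 5.2
```

Run:
```python
from h import *
np.set_printoptions(precision=4,suppress=True)
o=get_obs();print(o['eef_pos'],o['ft_force'],o['ft_torque'],o['grip_width'],o['joint_pos'])
Rt=R.from_quat(o['tool_rot']).as_matrix();print('yaw',np.degrees(np.arctan2(Rt[1,0],Rt[0,0])))
```

```text
[ 0.5931 -0.0011  0.1642] [-0.1997 -0.9595  2.357 ] [-0.1305  0.0479  0.1796] 0.02797663189486739 [-0.0017  0.4667  0.1101  1.2101 -0.0003  0.7866]
yaw 134.83538400699686
```

Emit:
{"api": "apply_moves", "payload": {
  "targets": [
    [[0,0,0,-7,-0.35],[0,0,0,-7,-0.35],[0,0,0,-7,-0.35],[0,0,0,-7,-0.35],[0,0,0,-5,-0.35],[0,0,0,-5,-0.35],[0,0,0,0,-0.35]]
  ]
}}

```text
clock: 11.1
eef_pos: [0.5924, -0.0027, 0.1645]
tool_rot: [0.663, 0.748, -0.0, 0.002]
ft_force: [-4.2, -4.5, 6.0]
grip_width: 0.0281
grasp_force: 6.2
```

```bash
cat >> h.py <<'E'
def st():
    np.set_printoptions(precision=4,suppress=True)
    o=get_obs();Rt=R.from_quat(o['tool_rot']).as_matrix()
    print(o['clock'],o['eef_pos'],o['ft_force'],o['ft_torque'],o['grip_width'],'j6',o['joint_pos'][5],'yaw',np.degrees(np.arctan2(Rt[1,0],Rt[0,0])))
E
python3 - <<'E'
from h import *
st(); C=cam('wrist');key(C,.04);save(C,'w7')
E
```

```text
11.1 [ 0.5924 -0.0027  0.1645] [-4.2067 -4.4675  5.9935] [-0.7602  0.5141  0.1999] 0.028068034939467343 j6 1.4473326411154894 yaw 96.90351626591026
n 17187 8356 top z pct [43.7253 62.1813 68.0795 72.9222]
end face c (9.655696868896484, -0.48732948303222656) (24.86388397216797, 56.5261116027832) a 0.2911228 EY [-0.4338  0.901   0.    ]
z vs long: [(-16, 67.0), (0, 71.3), (16, nan)]
  return _methods._mean(a, axis=axis, dtype=dtype,
  ret = ret.dtype.type(ret / rcount)
```

Emit:
{"api": "apply_moves", "payload": {
  "targets": [
    [[0,0,0,-5,-0.35],[0,0,0,-4,-0.35],[0,0,0,-3,-0.35],[0,0,0,0,-0.35]]
  ]
}}

```text
clock: 11.48
eef_pos: [0.5925, -0.0031, 0.1653]
tool_rot: [0.736, 0.677, 0.0, 0.003]
ft_force: [-6.9, -7.8, 8.3]
grip_width: 0.0278
grasp_force: 48.2
```

Run:
```python
from h import *
st()
```

```text
11.4833 [ 0.5925 -0.0031  0.1653] [-6.8699 -7.8007  8.2593] [-0.8943  0.2345  1.7515] 0.027781991757835415 j6 1.651432716008817 yaw 85.19518462946633
```

The torque about z jumped to 1.75 N m, so the stop is reached. I'll back off and check.

Emit:
{"api": "apply_moves", "payload": {
  "targets": [
    [[0,0,0,5,-0.35],[0,0,0,7,-0.1],[0,0,0,7,0.2],[0,0,0,7,0.3],[0,0,0.5,0,0.3],[0,0,0.8,0,0.3],[0,0,0.8,0,0.3],[0,0,0,0,0.3]]
  ]
}}

```text
clock: 12.15
eef_pos: [0.5955, -0.001, 0.2547]
tool_rot: [0.566, 0.825, 0.004, 0.006]
ft_force: [1.2, 0.3, 0.8]
grip_width: 0.0555
grasp_force: 0.0
```

Run:
```python
from h import *
st(); C=cam('wrist');key(C);save(C,'w8')
```

```text
12.15 [ 0.5955 -0.001   0.2547] [1.1633 0.2688 0.8127] [ 0.0386 -0.0504 -0.0115] 0.05552443497016549 j6 1.200844976718251 yaw 111.09600910227283
n 5564 1715 top z pct [17.147  60.2055 60.8198 61.4563]
end face c (-1.5764567852020264, 0.7112712860107422) (49.52058410644531, 11.95348072052002) a -1.4788817 EY [-0.4338  0.901   0.    ]
z vs long: [(-16, 60.1), (0, 60.2), (16, 60.3)]
```

Run:
```python
from h import *
np.set_printoptions(precision=4,suppress=True)
C0=M-.012*N+.12*EY
for f in('w3','w4','w8'):
    C=load(f);Q=(cloud(C)-C0)@np.c_[EX,EY,N]*1000;q=Q[(C[1]>0)&(np.hypot(Q[...,0],Q[...,1])<40)]
    t=q[(q[:,2]>42)&(q[:,2]<75)]
    if len(t)<50: print(f,len(t));continue
    h=np.percentile(t[:,2],80);t=t[abs(t[:,2]-h)<2.5]
    (c,r)=cv2.minEnclosingCircle(t[:,:2].astype(np.float32));print(f,len(t),'top h',h,'c',c,r,'stop_grip',C0+(c[0]*EX+c[1]*EY+(h-16)*N)/1000)
```

```text
w3 1760 top h 51.16120762742381 c (-0.06373253464698792, -0.491897314786911) 17.36063003540039 stop_grip [0.5476 0.1106 0.1421]
w4 1531 top h 51.34249571673394 c (-0.74216628074646, -0.6115199327468872) 16.93048667907715 stop_grip [0.547  0.1102 0.1419]
w8 1573 top h 51.443956524607614 c (-0.6912499666213989, -1.4192094802856445) 17.641956329345703 stop_grip [0.5473 0.1095 0.142 ]
```

Emit:
{"api": "apply_moves", "payload": {
  "targets": [
    [[-0.1,0.1,0.2,7,0.3],[-0.1,0.2,0,7,0.3],[-0.1,0.3,0,7,0.3],[-0.2,0.4,0,7,0.5],[-0.2,0.4,0,7,0.7],[-0.2,0.4,0,7,1],[-0.2,0.4,0,7,1],[-0.1,0.4,0,7,1]]
  ]
}}

```text
clock: 12.87
eef_pos: [0.5428, 0.1036, 0.2538]
tool_rot: [0.11, 0.994, -0.0, -0.0]
ft_force: [0.0, 0.3, -0.5]
grip_width: 0.0855
grasp_force: 0.0
```

Emit:
{"api": "apply_moves", "payload": {
  "targets": [
    [[0,0.2,0,7,1],[0,0,0,7,1],[0,0,0,7,1],[0,0,0,7,1],[0,0,0,7,1],[0,0,0,4,1],[0,0,0,0,1],[0,0,0,0,1]]
  ]
}}

```text
clock: 13.53
eef_pos: [0.5437, 0.111, 0.2537]
tool_rot: [-0.224, 0.975, -0.0, -0.0]
ft_force: [-1.0, 0.2, -0.0]
grip_width: 0.0854
grasp_force: 0.0
```

Run:
```python
from h import *
st()
C0=M-.012*N+.12*EY
C=cam('wrist');save(C,'w9');Q=(cloud(C)-C0)@np.c_[EX,EY,N]*1000;q=Q[(C[1]>0)&(np.hypot(Q[...,0],Q[...,1])<40)]
t=q[(q[:,2]>42)&(q[:,2]<75)];h=np.percentile(t[:,2],80);t=t[abs(t[:,2]-h)<2.5]
(c,r)=cv2.minEnclosingCircle(t[:,:2].astype(np.float32));print(len(t),'top h',h,'c',c,r,'stop_grip',C0+(c[0]*EX+c[1]*EY+(h-16)*N)/1000)
```

```text
13.5333 [0.5437 0.111  0.2537] [-0.9854  0.2319 -0.0426] [ 0.0124  0.0331 -0.0039] 0.08543629789304609 j6 -0.2507551766538777 yaw -154.09527945560248
1585 top h 51.27958309975878 c (-0.7301484942436218, 0.9388206005096436) 18.168441772460938 stop_grip [0.5464 0.1116 0.1419]
```

Emit:
{"api": "apply_moves", "payload": {
  "targets": [
    [[0.02,-0.03,-0.6,0,1],[0,0,-0.7,0,1],[0,0,-0.7,0,1],[0,0,-0.45,0,1],[0,0,-0.2,0,1],[0,0,0,0,-1],[0,0,0,0,-1],[0,0,0,0,-1]]
  ]
}}

```text
clock: 14.25
eef_pos: [0.5458, 0.11, 0.1495]
tool_rot: [-0.224, 0.974, -0.0, 0.001]
ft_force: [0.3, 0.1, -0.8]
grip_width: 0.0516
grasp_force: 0.0
```

Emit:
{"api": "apply_moves", "payload": {
  "targets": [
    [[0,0,0,0,-1],[0,0,0,0,-1],[0,0,0,0,-1]]
  ]
}}

```text
clock: 14.5
eef_pos: [0.5459, 0.1104, 0.1498]
tool_rot: [-0.225, 0.974, 0.0, 0.002]
ft_force: [1.2, 1.9, 4.9]
grip_width: 0.0371
grasp_force: 59.9
```

Emit:
{"api": "apply_moves", "payload": {
  "targets": [
    [[-0.045,-0.02,0.11,0,-1],[-0.045,-0.02,0.11,0,-1],[-0.045,-0.02,0.11,0,-1],[-0.045,-0.02,0.11,0,-1],[-0.045,-0.02,0.11,0,-1],[0,0,0,0,-1]]
  ]
}}

```text
clock: 15.0
eef_pos: [0.5379, 0.1066, 0.1686]
tool_rot: [-0.225, 0.974, 0.0, 0.002]
ft_force: [10.0, 4.1, -13.8]
grip_width: 0.0372
grasp_force: 69.5
```

Run:
```python
from h import *
st()
```

```text
15.0 [0.5379 0.1066 0.1686] [ 10.008    4.1207 -13.7605] [ 0.7849 -2.0047 -0.0511] 0.03716231913920597 j6 -0.2577103812124407 yaw -154.0477671541038
```

Emit:
{"api": "apply_moves", "payload": {
  "targets": [
    [[-0.03,-0.015,0.07,0,-1],[0,0,0,0,-1],[0,0,0,0,1],[0,0,0,0,1],[0,0,0,0,1],[0,0,0,0,1]]
  ]
}}

```text
clock: 15.5
eef_pos: [0.5343, 0.105, 0.1733]
tool_rot: [-0.224, 0.974, -0.0, 0.0]
ft_force: [0.7, 0.2, 0.0]
grip_width: 0.0825
grasp_force: 0.0
```

Emit:
{"api": "apply_moves", "payload": {
  "targets": [
    [[0,0,0,0,1],[0,0,0.5,0,1],[0,0,0.7,0,1],[0,0,0.8,0,1],[0,0,0.5,0,1],[0,0,0,0,1],[0,0,0,0,1]]
  ]
}}

```text
clock: 16.08
eef_pos: [0.5352, 0.1053, 0.2748]
tool_rot: [-0.224, 0.974, -0.0, 0.002]
ft_force: [-0.1, -0.3, -0.2]
grip_width: 0.0855
grasp_force: 0.0
```

Run:
```python
from h import *
st()
C0=M-.012*N+.12*EY
C=cam('wrist');save(C,'w10');Q=(cloud(C)-C0)@np.c_[EX,EY,N]*1000;q=Q[(C[1]>0)&(np.hypot(Q[...,0],Q[...,1])<40)]
t=q[(q[:,2]>42)&(q[:,2]<90)];h=np.percentile(t[:,2],80);print(len(t),'knob top h',h)
key(C)
```

```text
16.0833 [0.5352 0.1053 0.2748] [-0.1429 -0.2822 -0.1639] [0.0094 0.0009 0.0014] 0.08548210666581212 j6 -0.2584435701834814 yaw -154.06009436468042
2269 knob top h 71.42485546521216
n 4437 1284 top z pct [ 0.6408 60.3734 60.8734 61.529 ]
end face c (-2.263122797012329, 1.0861320495605469) (48.712154388427734, 12.547930717468262) a -1.4791259 EY [-0.4338  0.901   0.    ]
z vs long: [(-16, 59.9), (0, 60.1), (16, 60.4)]
```

View pics/w10.png

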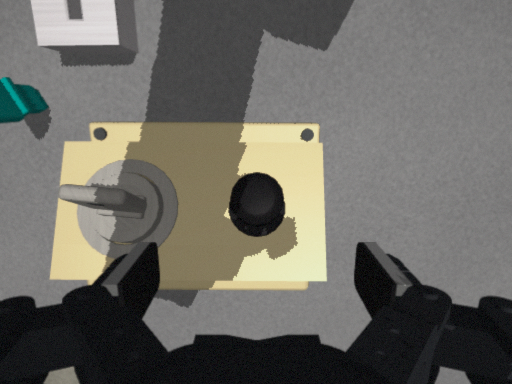

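The knob at (257,203) stands about 21 mm out. The key at (105,197) sits home across the slope, and the gripper is clear of everything.

```bash
python3 -c "
from workcell import order
print(order.job_done())"
```

```text
the job is handed in; nothing more can be done
None
```

I handed the job in at about 16 s of the allowed 64 s: the key is fully home and turned to the stop, the stop knob is out about 21 mm, and I saw no sign of contact with the wrench, bin or gauge; the hand-in returned no verdict.

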